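# Cradle and chock a steel tube on the shed shelf

## Robot

A 6-joint arm with a two-finger parallel gripper is mounted at the origin on the work surface. World frame = base frame: x ahead of the robot, y to its left, z up, the work surface at z = 0. Lengths are in m, angles in rad, forces in N, time in s.
With the tool pointing down it reaches from about 0.425 to 0.95 m from the base axis. Payload 3.5 kg.
Tool frame: the origin (TCP) lies at the very end of the fingers, on their centre line; the grasp point (between the pads) lies 19 mm behind it (ctrl.grip_point_offset is the distance from the TCP to the grasp point, in m); z points along the fingers, y is the line along which they close (so a half turn about z gives the same grasp; the last joint's range is limited). The gripper opens to 85 mm and grips with 20 to 120 N. Pads are 22 mm wide; open, the fingers measure 114 mm over their backs; the gripper's body (76 mm by 85 mm) begins 54 mm behind the grasp point. The pads swing forward as they close: fully open they stand 13 mm farther back than shut.
Start: joints at [0.996, 0.286, 1.577, -0, 1.279, -0.15], TCP at [0.278, 0.615, 0.231] pointing down, gripper open.
Joint ranges: [-2.77, 2.77], [-0.9, 2.22], [0.21, 2.48], [-1.53, 4.67], [0.24, 2.81], [-2.84, 2.84]. Speed limits (rad/s): [2.79, 2.79, 3.14, 3.14, 3.14, 3.14].

## Interface

Orientations are given as a unit quaternion [x, y, z, w].
In Python, from plant import ctrl gives the robot as it stands. The module is installed in compiled form; this text tells all that it offers.
- The arm moves only by the shell command python3 -m pendant 'ROWS' [OPENING] [FORCE]. ROWS is JSON, a list of rows, each an object of numbers: "dx", "dy", "dz": the shift along the tool's x, y, z in cm; "twist": the turn about the tool's z in degrees. A call has 1 to 10 rows; each row is the pose to reach, as a shift and turn from the pose commanded when the call began, along the tool's axes at that moment; what a row does not reach only later rows make up. A row lasts 1/8 s, in which the tool goes at most 62.5 mm and 10.7 degrees, less where a joint would pass 70% of its speed; a pose out of reach is approached as far as the arm can. A call with a gripper value outside its range is refused whole. OPENING is the opening in per cent of the stroke, from 0 (shut) to 100 (fully open), set as the call begins (- or left out, the last holds). The fingers move at their own pace and stop on an object; FORCE is the grip in N (left out, the last holds). Time passes only in rows, so rows that repeat a pose let the fingers close. It gives the time, the measured TCP pose, the force, the opening and the grip force at its end, in the units of the state.
- ctrl.get_state(): the state, without advancing time (a new reading comes with each control period).
- ctrl.read_camera(name): name is "side" or "top"; returns a dict with "img" (400x640x3 uint8, red, green, blue), "depth" (400x640 float32, m along the optical axis (not along the pixel's ray), 0 where there is no reading), "camera_matrix" (3x3 intrinsics, pixels), "xyz" and "rotation" of the camera in the world. Camera axes: x right, y up, looking along -z (the intrinsics and any distortion apply to the point x, -y, -z); pixel columns grow to the right and rows downward; lengths in m; the calibration is good to about 2 mm. A picture is of the moment at which its call begins.
- ctrl.sign_off(): hands the job in; it is judged then, once.
The state is a dict: "time": time; "qpos": joint angles; "dq": joint speeds; "joint_efforts": joint torques, N m; "eef_pos": TCP position; "tcp_rot": TCP orientation; "contact_force": force on the tool from outside, world axes, zero at the start; "wrist_torque": the same for the moment, N m; "opening": opening from 0.0 (shut) to 1.0 (fully open); "finger_force": force on a finger pad.
Only numpy, scipy, OpenCV 4.12 (cv2) and the standard library are available. Lean on these libraries where they do the work, as an engineer would, in place of code of your own. Each camera call takes 0.05 s, during which the arm holds its last target. There are 200 camera calls.

## Task

Lay the long thick steel tube in both V's of the wooden cradle, sticking out about equally at each end; set it down without dropping it. Then stop it rolling out: set the wooden chock (the smaller block, with two sloping sides) flat on the cradle's wide ledge, on the low-lip side, about midway between the V's, its long foot edge close along the tube so that the gap is less than a finger's breadth, and leave both there.

Things in the scene. Friction and masses are not known exactly. Their poses are not given: they have to be found in the camera images.
- tube_center (a point): Centre of the loose plain steel tube, diameter 36 mm, length 280 mm, about 0.34 kg, lying on the table at the start. x runs along the tube; the frame may turn about x as it rolls. A 100 mm offcut of the same tube and a 16 mm rod also lie about and are not wanted.
- chock_center (a point): Centre (half-way up) of the loose wooden chock, 36 mm high, about 0.07 kg, standing on the table at the start. 60 mm long along x with upright end faces to take it by; 50 mm wide along y at the foot, 30 mm at the top, both long sides sloping; symmetrical; z up. The plain square block 65 x 65 x 40 mm is not wanted.
- cradle: Fixed wooden cradle. Origin on the table under the V line, x along it, z up (mm). Base plank top at z 18 mm, x -120..120, y -120..80. 90-degree V's 22 mm thick at x -100 and 100; tall lips (z 72) at +y, low lips (z 42) and wide ledge at -y. Seated tube: axis at y 0, z 47.5. The chock standing on the ledge, its x along cradle x, touches the tube with its centre at y -36, z 36; lowered straight down it clears the tube at y -43 or beyond.
There are look-alikes about, which are no part of the job. Leave any green or turquoise look-alike of the part that bears chock_center alone.

How it is judged:
By the outcome, as a careful person would: the job done as asked, in the order asked, and still so for the second after the job is handed in, with the robot touching nothing.
It also fails if it takes over 67 s, if anything falls off the work surface, if the arm or the gripper's body presses on something with over 40 N, if the wrist force passes 120 N, or if a joint passes its speed limit or range.

## Working session

There is one attempt and no reset: what is moved stays moved. The work goes in short steps, Python scripts to look and compute and a shell command to move; the robot and the scene stay as the last step left them, time stands still between calls to the robot, and variables do not carry over. Pictures are saved under pics/ and viewed, at most 10 in all, crops included, and the job is handed in when it is done.

```bash
mkdir -p pics; cat > h.py <<'E'
import numpy as np, cv2
from plant import ctrl
def cloud(c):
    K=c["camera_matrix"];h,w=c["depth"].shape
    u,v=np.meshgrid(np.arange(w),np.arange(h));d=c["depth"]
    p=np.stack([(u-K[0,2])/K[0,0]*d,-(v-K[1,2])/K[1,1]*d,-d],-1)
    P=p@np.array(c["rotation"]).T+np.array(c["xyz"]);P[d==0]=np.nan
    return P
def ray(c,u,v,z):
    K=c["camera_matrix"];r=np.array(c["rotation"])@np.array([(u-K[0,2])/K[0,0],-(v-K[1,2])/K[1,1],-1])
    o=np.array(c["xyz"]);return o+r*(z-o[2])/r[2]
E
python3 - <<'E'
from h import *
s=ctrl.get_state();print(s)
for n in("top","side"):
    c=ctrl.read_camera(n);print(n,c["xyz"],c["rotation"],c["camera_matrix"],[k for k in c])
    cv2.imwrite(f"pics/{n}0.png",c["img"][...,::-1])
    np.savez(f"{n}0.npz",**{k:c[k] for k in("img","depth","camera_matrix","xyz","rotation")})
E
```

```text
{'time': 0.0, 'qpos': array([ 9.95965814e-01,  2.87148996e-01,  1.57816930e+00, -3.62288171e-05,
        1.27860015e+00, -1.50010334e-01]), 'dq': array([ 0.00043899,  0.00084577,  0.00011121,  0.00246922, -0.00299522,
        0.00053045]), 'joint_efforts': array([-5.36138778e-04, -4.05968571e+01, -2.92634815e+01, -1.47239180e-04,
        5.83403205e-03,  4.99805338e-06]), 'eef_pos': array([0.27783327, 0.61445112, 0.22996246]), 'tcp_rot': array([ 2.10811171e-01,  9.77526111e-01, -1.09350548e-03, -3.96077883e-04]), 'contact_force': array([-0.20004832, -0.27036601, -0.31344642]), 'wrist_torque': array([-0.02827857,  0.04728119,  0.0383957 ]), 'finger_force': 0.0, 'opening': 1.0025824061727973}
top [0.39762348 0.11101649 0.82159401] [-0.0680137   0.07527942  0.75454311 -0.64836088] [[397.33581075   0.         315.13394725]
 [  0.         397.33581075 197.548511  ]
 [  0.           0.           1.        ]] ['img', 'depth', 'camera_matrix', 'xyz', 'rotation']
side [ 0.26927022 -0.40619154  0.68680735] [ 0.34910494 -0.09216208 -0.22886689  0.90401982] [[451.4742586    0.         327.05659524]
 [  0.         451.4742586  199.72986339]
 [  0.           0.           1.        ]] ['img', 'depth', 'camera_matrix', 'xyz', 'rotation']
```

```bash
sed -i 's/np.array(c\["rotation"\])/R.from_quat(c["rotation"]).as_matrix()/; 1a from scipy.spatial.transform import Rotation as R' h.py; cat h.py | head -12; python3 -c "
import cv2,numpy as np
print(1)"
```

```text
import numpy as np, cv2
from scipy.spatial.transform import Rotation as R
from plant import ctrl
def cloud(c):
    K=c["camera_matrix"];h,w=c["depth"].shape
    u,v=np.meshgrid(np.arange(w),np.arange(h));d=c["depth"]
    p=np.stack([(u-K[0,2])/K[0,0]*d,-(v-K[1,2])/K[1,1]*d,-d],-1)
    P=p@R.from_quat(c["rotation"]).as_matrix().T+np.array(c["xyz"]);P[d==0]=np.nan
    return P
def ray(c,u,v,z):
    K=c["camera_matrix"];r=R.from_quat(c["rotation"]).as_matrix()@np.array([(u-K[0,2])/K[0,0],-(v-K[1,2])/K[1,1],-1])
    o=np.array(c["xyz"]);return o+r*(z-o[2])/r[2]
1
```

View pics/top0.png

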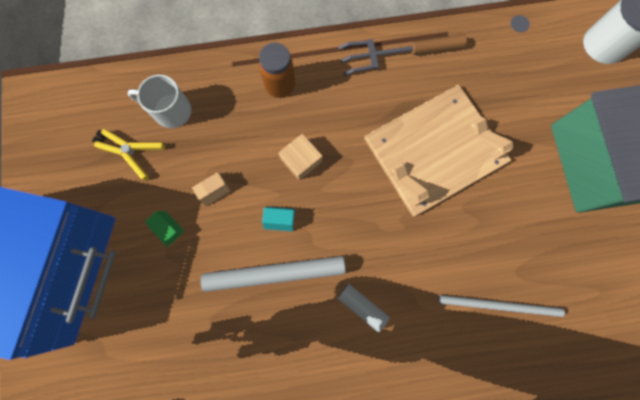

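View pics/side0.png

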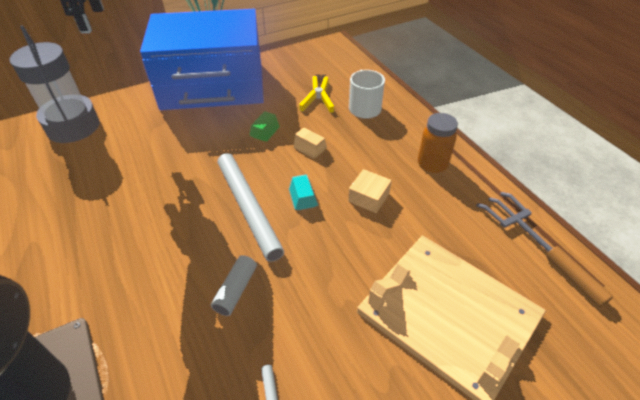

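```bash
python3 - <<'E'
from h import *
c=dict(np.load("top0.npz"));P=cloud(c)
s=dict(np.load("side0.npz"));Q=cloud(s)
for n,C,(u,v) in [("tubeA",P,(210,281)),("tubeB",P,(338,266)),("chock",P,(209,186)),("block",P,(300,152)),("offcut",P,(360,305)),("plank",P,(430,140)),("table",P,(300,340)),("s tubemid",Q,(248,205)),("s chock",Q,(312,138)),("s plank",Q,(460,300))]:
    print(n,C[v,u].round(4),np.nanmedian(C[v-2:v+3,u-2:u+3].reshape(-1,3),0).round(4))
# tube: top & side ; height-masked points
for nm,D in(("top",P),("side",Q)):
    z=D[...,2]
    m=((z>.015)&(z<.05)).astype(np.uint8)
    n,l,st,ce=cv2.connectedComponentsWithStats(m)
    for i in range(1,n):
        if 60<st[i,4]<9000:
            p=D[l==i]; r=cv2.minAreaRect((p[:,:2]*1000).astype(np.float32)); print(nm,ce[i].round(),st[i,4],"zmax %.3f"%np.percentile(p[:,2],97),[np.round(x,1) for x in r])
for cam,pts in((c,[(365,138),(460,86),(513,150),(415,215)]),(s,[(424,238),(545,317),(487,399),(359,310)])):
    print([ray(cam,*p,.018)[:2].round(4) for p in pts])
I=[cv2.resize(c["img"][y:y+150,x:x+200],(800,600),interpolation=2)for x,y in((180,120),(340,75))]
cv2.imwrite("pics/crop1.png",np.vstack([cv2.resize(i,(400,300)) for i in I])[...,::-1])
E
```

```text
tubeA [0.4258 0.3168 0.0357] [0.4258 0.3169 0.0362]
tubeB [0.4168 0.0671 0.0377] [0.4168 0.0671 0.036 ]
chock [0.615  0.3008 0.0343] [0.6143 0.3003 0.0361]
block [0.6572 0.1072 0.0386] [0.6569 0.1073 0.04  ]
offcut [0.3381 0.0374 0.0373] [0.3381 0.0374 0.0361]
plank [ 0.648  -0.1693  0.0196] [ 0.6483 -0.1696  0.0186]
table [0.2873 0.162  0.    ] [ 0.2873  0.162  -0.0003]
s tubemid [0.4163 0.1738 0.0343] [0.4163 0.1738 0.0343]
s chock [0.6161 0.2917 0.0358] [0.616  0.2917 0.0363]
s plank [ 0.6521 -0.1772  0.0177] [ 0.6521 -0.1772  0.0176]
top [604.  45.] 645 zmax 0.049 [array([ 806.1, -594.5]), array([99.2, 47.8]), np.float64(29.6)]
top [409.  48.] 1282 zmax 0.031 [array([ 871.7, -160.1]), array([ 73.5, 270.7]), np.float64(2.1)]
top [281.  88.] 238 zmax 0.049 [array([814.1, 127.6]), array([30.7, 68.8]), np.float64(4.5)]
top [158.  94.] 330 zmax 0.049 [array([830.1, 385.6]), array([27.1, 71.9]), np.float64(31.2)]
top [176. 115.] 320 zmax 0.049 [array([787. , 358.9]), array([35.7, 80.3]), np.float64(32.2)]
top [574. 168.] 1163 zmax 0.049 [array([ 522.6, -459.2]), array([233.2, 104.9]), 
[... 2119 characters left out ...]
de [302. 190.] 559 zmax 0.038 [array([531.4, 169.2]), array([63.8, 41.8]), np.float64(75.3)]
side [558. 255.] 1810 zmax 0.030 [array([ 867.1, -162.9]), array([267.3,  74.7]), np.float64(89.9)]
side [234. 284.] 1249 zmax 0.037 [array([332.3,  28.9]), array([101.9,  35.9]), np.float64(42.2)]
side [ 62. 383.] 429 zmax 0.049 [array([ 56.4, -11.6]), array([63.4, 10.4]), np.float64(79.2)]
side [269. 383.] 165 zmax 0.018 [array([ 317.1, -149.7]), array([52. , 12.1]), np.float64(76.2)]
[array([ 0.6739, -0.0342]), array([ 0.7604, -0.2605]), array([ 0.6002, -0.3382]), array([ 0.4951, -0.1061])]
[array([ 0.6777, -0.0435]), array([ 0.7536, -0.2674]), array([ 0.5819, -0.3208]), array([ 0.4938, -0.1129])]
```

View pics/crop1.png

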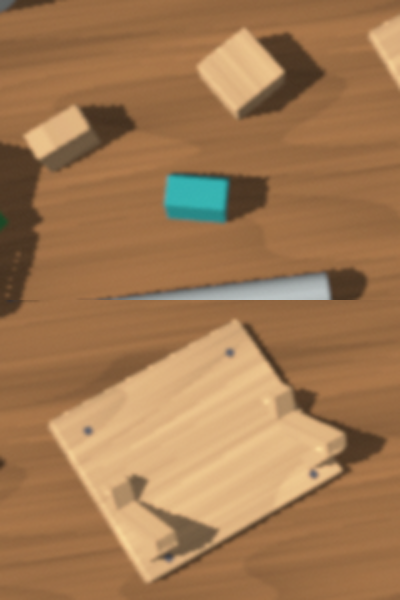

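Only the plain wooden block at top-view (210,188), with its 40x60 footprint, fits the chock. The teal (278,217) and green (163,227) look-alikes and the square block (300,156) do not. The tube is at (273,273), 281 mm long; the offcut (364,308) and rod (502,306) are not wanted. The crop confirms this. The cradle's ledge is to its upper left, and its tall lips face the robot.

```bash
cat >> h.py <<'E'
def to(x,y,z,yaw):
    "shift (cm) and twist (deg) to TCP x,y,z with finger line at world angle yaw"
    s=ctrl.get_state();M=R.from_quat(s["tcp_rot"]).as_matrix()
    d=M.T@(np.array([x,y,z])-s["eef_pos"])*100
    cur=np.degrees(np.arctan2(M[1,1],M[0,1]));t=-((yaw-cur+90)%180-90)
    print("t %.2f pos %s yaw %.1f -> shift %s twist %.1f or %.1f; q6 %.2f F %s"%(s["time"],s["eef_pos"].round(4),cur,d.round(2),t,t-180*np.sign(t),s["qpos"][5],s["contact_force"].round(1)))
E
python3 - <<'E'
from h import *
c=dict(np.load("top0.npz"));s=dict(np.load("side0.npz"))
for n,cam in(("top",c),("side",s)):
    P=cloud(cam).reshape(-1,3);P=P[~np.isnan(P[:,0])]
    reg=P[(abs(P[:,0]-.63)<.2)&(abs(P[:,1]+.19)<.2)]
    pl=reg[(reg[:,2]>.012)&(reg[:,2]<.024)]
    pl=pl[np.hypot(*(pl[:,:2]-[.63,-.185]).T)<.17]
    print(n,"plank",[np.round(x,1) for x in cv2.minAreaRect((pl[:,:2]*1000).astype(np.float32))])
    for lo,hi in((.066,.078),(.037,.048)):
        m=reg[(reg[:,2]>lo)&(reg[:,2]<hi)];m=m[np.hypot(*(m[:,:2]-[.63,-.185]).T)<.17]
        for sg in(1,-1):
            k=m[sg*(m[:,1]+.19)>0];print(lo,len(k),(k.mean(0)*1000).round(1) if len(k) else "")
    t=P[(abs(P[:,2]-.036)<.003)&(np.hypot(P[:,0]-.614,P[:,1]-.3)<.05)]
    print("chock top",[np.round(x,1) for x in cv2.minAreaRect((t[:,:2]*1000).astype(np.float32))])
to(.4222,.1938,.10,-1.6)
E
```

```text
top plank [array([ 630.1, -181.7]), array([200.1, 240.8]), np.float64(20.9)]
0.066 74 [ 528.7 -113.4   69.4]
0.066 74 [ 599.9 -299.4   68.8]
0.037 141 [567.5 -96.7  41.5]
0.037 151 [ 633.4 -284.1   41.6]
chock top [array([614.9, 301.4]), array([33. , 60.3]), np.float64(23.6)]
side plank [array([ 629.7, -182.4]), array([202.4, 240.3]), np.float64(20.9)]
0.066 89 [ 527.7 -115.2   69.3]
0.066 136 [ 598.8 -301.3   69.1]
0.037 171 [ 556.6 -106.    41.4]
0.037 210 [ 631.4 -289.1   41.1]
chock top [array([614.2, 300.8]), array([34.1, 62.7]), np.float64(22.7)]
t 0.10 pos [0.2778 0.6145 0.2301] yaw 65.7 -> shift [-30.5  -32.36  13.07] twist 67.3 or -112.7; q6 -0.15 F [ 0.4 -0.2 -0.1]
```

```bash
python3 -m pendant '[{"dx":-3.8,"dy":-4,"twist":8},{"dx":-7.6,"dy":-8,"twist":17},{"dx":-11.4,"dy":-12,"twist":26},{"dx":-15.2,"dy":-16,"twist":35},{"dx":-19,"dy":-20,"twist":44},{"dx":-22.8,"dy":-24,"dz":2,"twist":53},{"dx":-26.6,"dy":-28.2,"dz":5,"twist":61},{"dx":-30.5,"dy":-32.4,"dz":9,"twist":67.3},{"dx":-30.5,"dy":-32.4,"dz":13,"twist":67.3},{"dx":-30.5,"dy":-32.4,"dz":13,"twist":67.3}]' 100 60; python3 - <<'E'
from h import *
c=ctrl.read_camera("side");cv2.imwrite("pics/side1.png",c["img"][80:330,130:450][...,::-1].repeat(2,0).repeat(2,1))
P=cloud(c);z=P[...,2];m=((z>.012)&(z<.037)&(abs(P[...,0]-.422)<.04)&(abs(P[...,1]-.194)<.17))
print([np.round(x,1) for x in cv2.minAreaRect((P[m][:,:2]*1000).astype(np.float32))])
to(.4222,.1938,.004,-1.6)
E
```

```text
[array([421.9, 193.9]), array([283.7,  36. ]), np.float64(88.5)]
t 0.15 pos [0.2779 0.6146 0.2302] yaw 65.7 -> shift [-30.5  -32.35  22.68] twist 67.3 or -112.7; q6 -0.15 F [ 0.2 -0.8 -0.5]$[0]: bad value
```

View pics/side1.png

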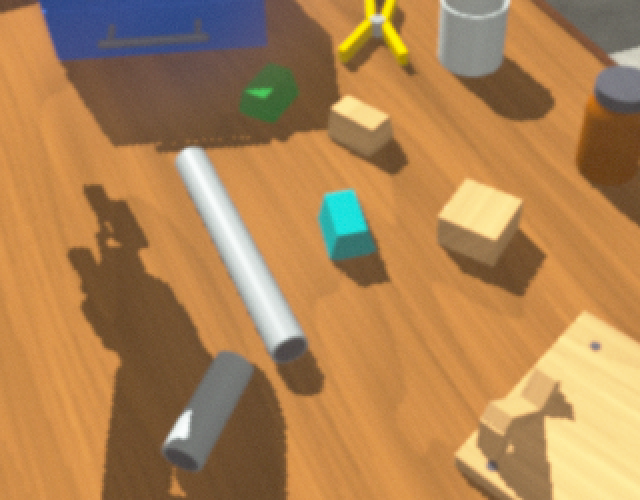

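The arm has not moved because the pendant needs every key in each row. The picture still confirms the tube at crop (240,250) and the wooden chock at (360,125).

```bash
python3 -m pendant '[{"dx":-3.8,"dy":-4,"dz":0,"twist":8},{"dx":-7.6,"dy":-8,"dz":0,"twist":17},{"dx":-11.4,"dy":-12,"dz":0,"twist":26},{"dx":-15.2,"dy":-16,"dz":0,"twist":35},{"dx":-19,"dy":-20,"dz":0,"twist":44},{"dx":-22.8,"dy":-24,"dz":2,"twist":53},{"dx":-26.6,"dy":-28.2,"dz":5,"twist":61},{"dx":-30.5,"dy":-32.4,"dz":9,"twist":67.3},{"dx":-30.5,"dy":-32.4,"dz":13,"twist":67.3},{"dx":-30.5,"dy":-32.4,"dz":13,"twist":67.3}]' 100 60; python3 - <<'E'
from h import *
to(.4222,.1938,.004,-1.6)
E
```

```text
time: 1.4
eef_pos: [0.4195, 0.1926, 0.0978]
tcp_rot: [0.718, 0.696, -0.004, -0.002]
contact_force: [0.4, 0.0, 0.6]
opening: 0.999
finger_force: 0.0
t 1.40 pos [0.4195 0.1926 0.0978] yaw -1.8 -> shift [0.15 0.35 9.38] twist -0.2 or 179.8; q6 0.24 F [0.4 0.  0.6]
```

```bash
python3 -m pendant '[{"dx":0,"dy":0,"dz":2,"twist":0},{"dx":0,"dy":0,"dz":4,"twist":0},{"dx":0,"dy":0,"dz":4,"twist":0},{"dx":0,"dy":0,"dz":4,"twist":0}]'; python3 - <<'E'
from h import *
to(.4222,.1938,.004,-1.6)
E
```

```text
time: 1.9
eef_pos: [0.4236, 0.1949, 0.0631]
tcp_rot: [0.717, 0.697, 0.001, 0.001]
contact_force: [-1.5, -0.5, 0.9]
opening: 1.004
finger_force: 0.0
t 1.90 pos [0.4236 0.1949 0.0631] yaw -1.6 -> shift [-0.12 -0.15  5.91] twist 0.0 or -180.0; q6 0.24 F [-1.5 -0.5  0.9]
```

```bash
python3 -m pendant '[{"dx":0,"dy":0,"dz":2,"twist":0},{"dx":0,"dy":0,"dz":4,"twist":0},{"dx":-0.1,"dy":-0.1,"dz":5,"twist":0},{"dx":-0.1,"dy":-0.1,"dz":5.5,"twist":0},{"dx":-0.1,"dy":-0.1,"dz":5.5,"twist":0},{"dx":-0.1,"dy":-0.1,"dz":5.5,"twist":0}]'; python3 -m pendant '[{"dx":0,"dy":0,"dz":0,"twist":0},{"dx":0,"dy":0,"dz":0,"twist":0},{"dx":0,"dy":0,"dz":0,"twist":0},{"dx":0,"dy":0,"dz":0,"twist":0},{"dx":0,"dy":0,"dz":0,"twist":0},{"dx":0,"dy":0,"dz":0,"twist":0}]' 0 60
```

```text
time: 2.65
eef_pos: [0.4222, 0.1933, 0.0071]
tcp_rot: [0.717, 0.697, 0.001, 0.0]
contact_force: [-0.6, -0.6, -0.1]
opening: 1.001
finger_force: 0.0
time: 3.4
eef_pos: [0.422, 0.1932, 0.0068]
tcp_rot: [0.717, 0.697, 0.0, 0.0]
contact_force: [-1.0, -0.5, 5.3]
opening: 0.401
finger_force: 60.2
```

```bash
python3 -m pendant '[{"dx":0,"dy":0,"dz":-1,"twist":0},{"dx":0,"dy":0,"dz":-3,"twist":0},{"dx":0,"dy":0,"dz":-6,"twist":0},{"dx":0,"dy":0,"dz":-10,"twist":0},{"dx":0,"dy":0,"dz":-14,"twist":0},{"dx":0,"dy":0,"dz":-14,"twist":0},{"dx":0,"dy":0,"dz":-14,"twist":0}]'; python3 - <<'E'
from h import *
to(.6113,-.1892,.13,20.9)
c=ctrl.read_camera("side");P=cloud(c);z=P[...,2];print(c["img"].shape)
cv2.imwrite("pics/side2.png",c["img"][...,::-1])
E
```

```text
time: 4.28
eef_pos: [0.42, 0.1928, 0.1444]
tcp_rot: [0.717, 0.697, -0.001, -0.001]
contact_force: [0.4, -0.8, -3.5]
opening: 0.4
finger_force: 60.4
t 4.28 pos [0.42   0.1928 0.1444] yaw -1.6 -> shift [-37.64  20.22   1.41] twist -22.5 or 157.5; q6 0.24 F [ 0.4 -0.8 -3.5]
(400, 640, 3)
```

View pics/side2.png

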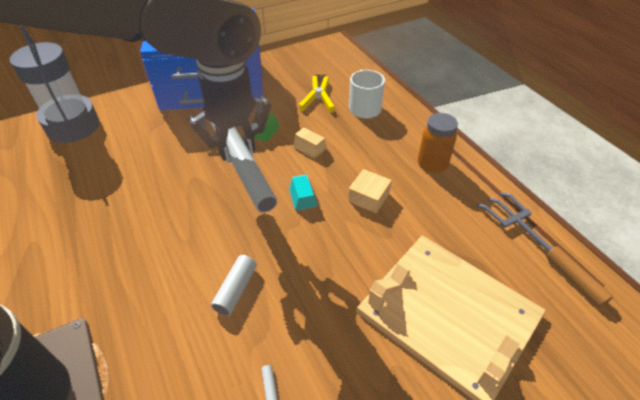

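The tube is held level in the fingers at (250,180). Next, carry it above the cradle.

```bash
python3 -m pendant '[{"dx":-2,"dy":1,"dz":0,"twist":-1},{"dx":-6.3,"dy":3.4,"dz":0,"twist":-4},{"dx":-11,"dy":6,"dz":0,"twist":-7},{"dx":-16,"dy":8.6,"dz":0,"twist":-10},{"dx":-21,"dy":11.3,"dz":0,"twist":-13},{"dx":-26,"dy":14,"dz":0,"twist":-16},{"dx":-30.5,"dy":16.4,"dz":0,"twist":-19},{"dx":-34.5,"dy":18.5,"dz":0,"twist":-21},{"dx":-37,"dy":19.9,"dz":0,"twist":-22.5},{"dx":-37.6,"dy":20.2,"dz":0.5,"twist":-22.5}]';python3 -m pendant '[{"dx":0,"dy":0,"dz":0,"twist":0},{"dx":0,"dy":0,"dz":0,"twist":0},{"dx":0,"dy":0,"dz":0,"twist":0}]'; python3 - <<'E'
from h import *
to(.6113,-.1892,.0367,20.9)
for n in("top","side"):
    c=ctrl.read_camera(n);P=cloud(c);z=P[...,2]
    cv2.imwrite(f"pics/{n}3.png",c["img"][...,::-1])
    d=(P[...,:2]-[.6113,-.1892]);a=np.radians(110.9);x=d@[np.cos(a),np.sin(a)];y=d@[-np.sin(a),np.cos(a)]
    m=(abs(x)<.18)&(abs(y)<.06)&(z>.12)&(z<.18)&(abs(x)>.06)
    print(n,m.sum(),"x range",np.nanpercentile(x[m],[1,99]).round(4),"z top +/-",[np.percentile(z[m&(s*x>0)],97).round(4) for s in(1,-1)],"y at top +/-",[y[m&(s*x>0)&(z>np.percentile(z[m&(s*x>0)],80))].mean().round(4) for s in(1,-1)])
E
```

```text
time: 5.58
eef_pos: [0.6121, -0.1898, 0.1385]
tcp_rot: [0.568, 0.823, -0.0, -0.002]
contact_force: [-0.6, 1.0, -3.6]
opening: 0.397
finger_force: 60.3
time: 5.95
eef_pos: [0.6124, -0.1874, 0.1413]
tcp_rot: [0.567, 0.824, 0.0, -0.0]
contact_force: [0.5, -0.3, -2.5]
opening: 0.403
finger_force: 60.3
t 5.95 pos [ 0.6124 -0.1874  0.1413] yaw 20.9 -> shift [-0.13 -0.16 10.46] twist 0.0 or -180.0; q6 -0.82 F [ 0.5 -0.3 -2.5]Traceback (most recent call last):
  File "<stdin>", line 8, in <module>
    return _quantile_unchecked(
        a, q, axis, out, overwrite_input, method, keepdims, weights)
    return _ureduce(a,
                    func=_quantile_ureduce_func,
    ...<5 lines>...
                    overwrite_input=overwrite_input,
                    method=method)
    r = func(a, **kwargs)
    result = _quantile(arr,
                       quantiles=q,
    ...<2 lines>...
                       out=out,
                       weights=wgt)
    slices_having_nans = np.isnan(arr[-1, ...])
                                  ~~~^^^^^^^^^
IndexError: index -1 is out of bounds for axis 0 with size 0
```

```bash
cat >> h.py <<'E'
def tube(zt,pic=None):
    for n in("top","side"):
        c=ctrl.read_camera(n);P=cloud(c);z=P[...,2]
        if pic: cv2.imwrite(f"pics/{n}{pic}.png",c["img"][...,::-1])
        d=(P[...,:2]-[.6113,-.1892]);a=np.radians(110.9);x=d@[np.cos(a),np.sin(a)];y=d@[-np.sin(a),np.cos(a)]
        for s in(1,-1):
            m=(s*x<.17)&(s*x>.115)&(abs(y)<.04)&(abs(z-zt)<.03)
            if m.sum()<10: print(n,s,"hidden");continue
            k=m&(z>np.percentile(z[m],70))
            print(n,s,m.sum(),"end x %.4f ztop %.4f y %.4f yrange %s"%(s*np.percentile(s*x[m],98),np.percentile(z[m],95),y[k].mean(),np.percentile(y[m],[2,98]).round(4)))
E
python3 -c "
from h import *
tube(.155,'4');to(.6113,-.1892,.0367,20.9)"
```

```text
top 1 424 end x 0.1438 ztop 0.1716 y -0.0020 yrange [-0.0183  0.0154]
top -1 hidden
side 1 404 end x 0.1416 ztop 0.1711 y -0.0008 yrange [-0.0126  0.0165]
side -1 592 end x -0.1376 ztop 0.1711 y -0.0005 yrange [-0.0127  0.0163]
t 6.10 pos [ 0.6127 -0.1879  0.1417] yaw 20.9 -> shift [-0.07 -0.18 10.5 ] twist 0.0 or -180.0; q6 -0.82 F [ 0.1  0.2 -2.1]
```

View pics/side4.png

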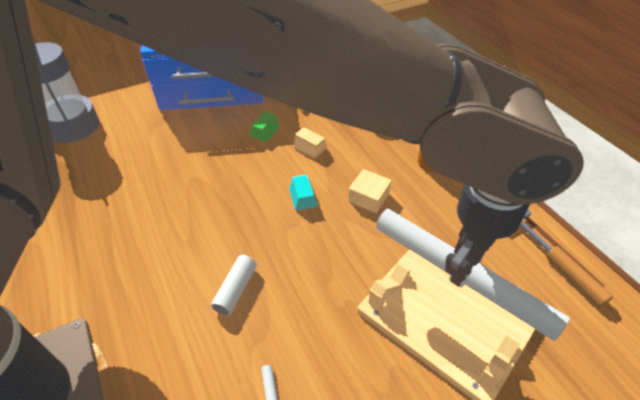

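The tube hangs centred and parallel over the V's, running from (385,220) to (560,325). Descend to just above the V's, then go slowly.

```bash
python3 -m pendant '[{"dx":-0.2,"dy":-0.1,"dz":1.5,"twist":0},{"dx":-0.2,"dy":-0.1,"dz":4,"twist":0},{"dx":-0.2,"dy":-0.1,"dz":6.5,"twist":0},{"dx":-0.2,"dy":-0.1,"dz":8.5,"twist":0},{"dx":-0.2,"dy":-0.1,"dz":9.3,"twist":0},{"dx":-0.2,"dy":-0.1,"dz":9.3,"twist":0},{"dx":-0.2,"dy":-0.1,"dz":9.3,"twist":0}]'; python3 -c "
from h import *
tube(.06);to(.6113,-.1892,.0367,20.9)"
```

```text
time: 6.98
eef_pos: [0.6133, -0.1911, 0.0496]
tcp_rot: [0.567, 0.823, 0.0, 0.001]
contact_force: [-0.3, -0.6, -2.5]
opening: 0.399
finger_force: 60.3
top 1 291 end x 0.1400 ztop 0.0791 y -0.0023 yrange [-0.0178  0.0159]
top -1 hidden
side 1 301 end x 0.1383 ztop 0.0790 y -0.0002 yrange [-0.0133  0.0169]
side -1 541 end x -0.1411 ztop 0.0796 y -0.0002 yrange [-0.0132  0.0171]
t 7.08 pos [ 0.6133 -0.1911  0.0497] yaw 20.9 -> shift [ 0.25 -0.12  1.3 ] twist -0.0 or 180.0; q6 -0.82 F [-0.6  0.2 -2.5]
```

```bash
python3 -m pendant '[{"dx":0.1,"dy":-0.05,"dz":0.4,"twist":0},{"dx":0.1,"dy":-0.05,"dz":0.8,"twist":0},{"dx":0.1,"dy":-0.05,"dz":1.0,"twist":0},{"dx":0.1,"dy":-0.05,"dz":1.1,"twist":0},{"dx":0.1,"dy":-0.05,"dz":1.2,"twist":0},{"dx":0.1,"dy":-0.05,"dz":1.3,"twist":0},{"dx":0.1,"dy":-0.05,"dz":1.3,"twist":0}]'; python3 -c "
from h import *
tube(.05,'5');to(.6113,-.1892,.0367,20.9)"
```

```text
time: 7.95
eef_pos: [0.6116, -0.19, 0.0364]
tcp_rot: [0.567, 0.823, -0.0, -0.0]
contact_force: [-4.6, 1.4, 5.3]
opening: 0.395
finger_force: 61.1
top 1 300 end x 0.1417 ztop 0.0668 y 0.0006 yrange [-0.0167  0.0174]
top -1 hidden
side 1 315 end x 0.1400 ztop 0.0663 y 0.0006 yrange [-0.0123  0.0184]
side -1 493 end x -0.1394 ztop 0.0658 y 0.0011 yrange [-0.0125  0.0182]
t 8.05 pos [ 0.6116 -0.19    0.0364] yaw 20.9 -> shift [ 0.08 -0.   -0.03] twist -0.0 or 180.0; q6 -0.82 F [-5.1  1.8  5.8]
```

```bash
python3 -m pendant '[{"dx":0,"dy":0,"dz":0,"twist":0},{"dx":0,"dy":0,"dz":0,"twist":0},{"dx":0,"dy":0,"dz":0,"twist":0},{"dx":0,"dy":0,"dz":0,"twist":0}]' 65; python3 -m pendant '[{"dx":0,"dy":0,"dz":-0.5,"twist":0},{"dx":0,"dy":0,"dz":-2,"twist":0},{"dx":0,"dy":0,"dz":-5,"twist":0},{"dx":0,"dy":0,"dz":-9,"twist":0},{"dx":0,"dy":0,"dz":-13,"twist":0},{"dx":0,"dy":0,"dz":-13,"twist":0},{"dx":0,"dy":0,"dz":-13,"twist":0}]' 65; python3 -c "
from h import *
tube(.05,'6');to(.6145,.3010,.10,113.4)"
```

```text
time: 8.55
eef_pos: [0.6117, -0.19, 0.0352]
tcp_rot: [0.567, 0.823, 0.0, 0.0]
contact_force: [-0.5, -0.4, 0.2]
opening: 0.651
finger_force: 0.0
time: 9.43
eef_pos: [0.6114, -0.1898, 0.1655]
tcp_rot: [0.567, 0.823, 0.0, 0.0]
contact_force: [0.3, -0.2, -0.5]
opening: 0.647
finger_force: 0.0
top 1 297 end x 0.1417 ztop 0.0668 y 0.0003 yrange [-0.016   0.0176]
top -1 hidden
side 1 313 end x 0.1398 ztop 0.0659 y 0.0007 yrange [-0.0112  0.0183]
side -1 499 end x -0.1395 ztop 0.0657 y 0.0011 yrange [-0.012  0.018]
t 9.53 pos [ 0.6106 -0.1895  0.1636] yaw 20.9 -> shift [45.68 17.84  6.43] twist 87.5 or -92.5; q6 -0.82 F [ 0.5 -0.   0.2]
```

The tube is seated and centred, with ends at +140.5 and −139.5 mm and its top at about 66 mm. On to the chock.

```bash
python3 -m pendant '[{"dx":3,"dy":1.2,"dz":0,"twist":5},{"dx":8,"dy":3.1,"dz":0,"twist":14},{"dx":13.3,"dy":5.2,"dz":0,"twist":24},{"dx":18.6,"dy":7.3,"dz":0,"twist":34},{"dx":24,"dy":9.4,"dz":0,"twist":44},{"dx":29.4,"dy":11.5,"dz":0,"twist":54},{"dx":34.8,"dy":13.6,"dz":0,"twist":64},{"dx":40,"dy":15.6,"dz":0,"twist":74},{"dx":44,"dy":17.2,"dz":2,"twist":83},{"dx":45.7,"dy":17.8,"dz":4,"twist":87.5}]' 100;  python3 -m pendant '[{"dx":0,"dy":0,"dz":2,"twist":0},{"dx":0,"dy":0,"dz":3,"twist":0},{"dx":0,"dy":0,"dz":3,"twist":0},{"dx":0,"dy":0,"dz":3,"twist":0}]'; python3 -c "
from h import *
to(.6145,.3010,.007,113.4)
for n in('top','side'):
    c=ctrl.read_camera(n);cv2.imwrite(f'pics/{n}7.png',c['img'][...,::-1])
    P=cloud(c).reshape(-1,3);t=P[(abs(P[:,2]-.036)<.003)&(np.hypot(P[:,0]-.614,P[:,1]-.3)<.05)]
    if len(t)>9: print(n,len(t),[np.round(x,1) for x in cv2.minAreaRect((t[:,:2]*1000).astype(np.float32))])
a=cv2.imread('pics/side7.png')[60:220,200:420];b=cv2.imread('pics/top7.png')[110:270,130:350]
cv2.imwrite('pics/c7.png',cv2.resize(np.hstack([a,b]),(800,291)))"
```

```text
time: 10.78
eef_pos: [0.6139, 0.3029, 0.123]
tcp_rot: [0.979, 0.202, -0.001, -0.0]
contact_force: [0.5, -0.0, -0.9]
opening: 1.001
finger_force: 0.0
time: 11.28
eef_pos: [0.6161, 0.2997, 0.0963]
tcp_rot: [0.979, 0.202, 0.001, -0.0]
contact_force: [-0.5, -0.2, 0.6]
opening: 0.999
finger_force: 0.0
t 11.28 pos [0.6161 0.2997 0.0963] yaw -66.7 -> shift [-0.11 -0.18  8.93] twist -0.1 or 179.9; q6 1.47 F [-0.5 -0.2  0.6]
top 261 [array([617.3, 295.4]), array([31.9, 48.1]), np.float64(26.9)]
side 256 [array([614.9, 300.4]), array([31.7, 61.4]), np.float64(24.0)]
```

View pics/c7.png

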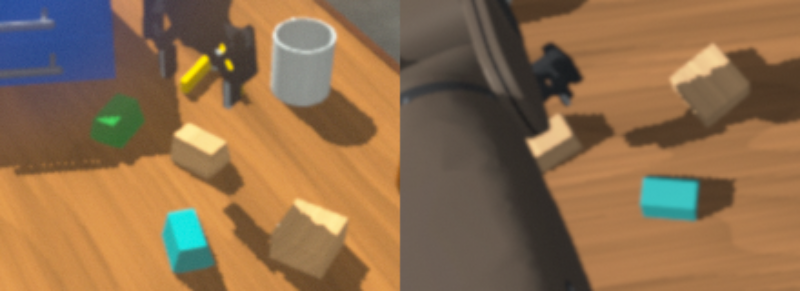

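The open fingers at left crop (165,60)–(235,90) straddle the wooden chock at (200,150) along its length. Descend and grip.

```bash
python3 -m pendant '[{"dx":-0.1,"dy":-0.1,"dz":2,"twist":0},{"dx":-0.1,"dy":-0.1,"dz":5,"twist":0},{"dx":-0.1,"dy":-0.1,"dz":7.5,"twist":0},{"dx":-0.1,"dy":-0.1,"dz":8.6,"twist":0},{"dx":-0.1,"dy":-0.1,"dz":8.6,"twist":0},{"dx":-0.1,"dy":-0.1,"dz":8.6,"twist":0}]'; python3 -m pendant '[{"dx":0,"dy":0,"dz":0,"twist":0},{"dx":0,"dy":0,"dz":0,"twist":0},{"dx":0,"dy":0,"dz":0,"twist":0},{"dx":0,"dy":0,"dz":0,"twist":0}]' 0 30;  python3 -m pendant '[{"dx":0,"dy":0,"dz":-1,"twist":0},{"dx":0,"dy":0,"dz":-4,"twist":0},{"dx":0,"dy":0,"dz":-8,"twist":0},{"dx":0,"dy":0,"dz":-13,"twist":0},{"dx":0,"dy":0,"dz":-15,"twist":0},{"dx":0,"dy":0,"dz":-15,"twist":0},{"dx":0,"dy":0,"dz":-15,"twist":0}]'; python3 -c "
from h import *
# cradle y -48 -> world
a=np.radians(20.9);p=np.array([.6113,-.1892])+.048*np.array([np.cos(a),np.sin(a)]);print(p)
to(*p,.15,110.9)
c=ctrl.read_camera('side');P=cloud(c).reshape(-1,3)
s=ctrl.get_state();q=P[(np.hypot(*(P[:,:2]-s['eef_pos'][:2]).T)<.045)&(abs(P[:,2]-s['eef_pos'][2])<.05)]
cv2.imwrite('pics/c8.png',cv2.resize(c['img'][0:200,160:420],(780,600))[...,::-1])"
```

```text
time: 12.12
eef_pos: [0.6147, 0.3013, 0.0105]
tcp_rot: [0.979, 0.203, 0.001, -0.0]
contact_force: [0.9, 0.2, -0.1]
opening: 1.0
finger_force: 0.0
time: 12.62
eef_pos: [0.6148, 0.3013, 0.0107]
tcp_rot: [0.979, 0.202, 0.001, -0.0]
contact_force: [0.1, 0.7, 4.9]
opening: 0.696
finger_force: 34.4
time: 13.5
eef_pos: [0.6123, 0.3005, 0.1563]
tcp_rot: [0.979, 0.202, -0.002, 0.0]
contact_force: [-0.3, 0.4, -1.8]
opening: 0.697
finger_force: 33.8
[ 0.65614181 -0.17207658]
t 13.50 pos [0.6123 0.3005 0.1563] yaw -66.6 -> shift [-14.71  45.12   0.68] twist 2.5 or -177.5; q6 1.47 F [-0.3  0.4 -1.8]
```

View pics/c8.png

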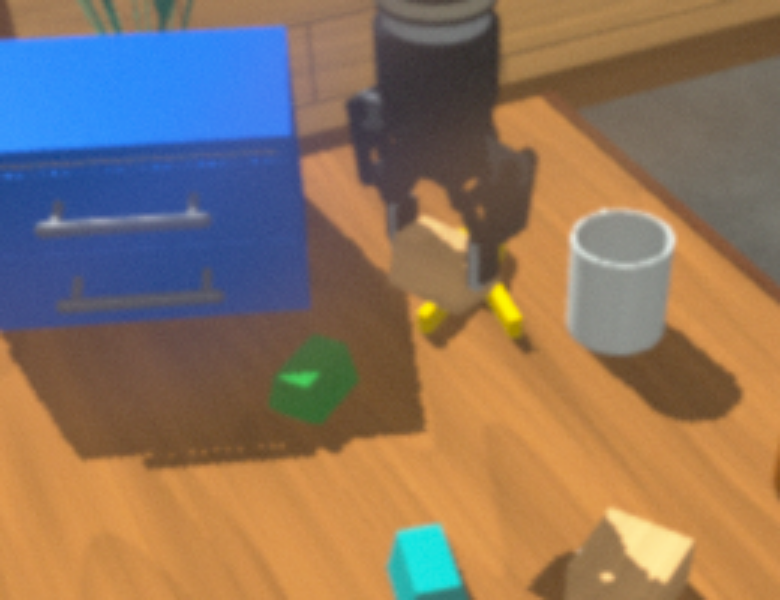

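The chock hangs level between the pads at (435,260). Carry it over the ledge.

```bash
python3 -m pendant '[{"dx":-1,"dy":3,"dz":0,"twist":0},{"dx":-2.6,"dy":8,"dz":0,"twist":0},{"dx":-4.3,"dy":13.3,"dz":0,"twist":0.5},{"dx":-6.1,"dy":18.6,"dz":0,"twist":1},{"dx":-7.8,"dy":24,"dz":0,"twist":1},{"dx":-9.6,"dy":29.4,"dz":0,"twist":1.5},{"dx":-11.3,"dy":34.8,"dz":0,"twist":2},{"dx":-13,"dy":40,"dz":0,"twist":2.5},{"dx":-14.3,"dy":43.8,"dz":0,"twist":2.5},{"dx":-14.7,"dy":45.1,"dz":0,"twist":2.5}]';  python3 -m pendant '[{"dx":0,"dy":0,"dz":2,"twist":0},{"dx":0,"dy":0,"dz":4,"twist":0},{"dx":0,"dy":0,"dz":4,"twist":0},{"dx":0,"dy":0,"dz":4,"twist":0}]'; cat >> h.py <<'E'
def chock(z0,pic):
    c=ctrl.read_camera("side");P=cloud(c);cv2.imwrite(f"pics/{pic}.png",c["img"][...,::-1])
    d=(P[...,:2]-[.6113,-.1892]);a=np.radians(110.9);x=d@[np.cos(a),np.sin(a)];y=d@[-np.sin(a),np.cos(a)]
    m=(abs(x)<.045)&(y<-.02)&(y>-.085)&(abs(P[...,2]-z0)<.004)
    r=cv2.minAreaRect((np.c_[x[m],y[m]]*1000).astype(np.float32));print("top face",m.sum(),[np.round(v,1) for v in r],"z %.4f"%np.median(P[...,2][m]) if m.any() else "")
E
python3 -c "
from h import *
chock(.142,'c9')
to(.65614,-.17208,.0287,110.9)"
```

```text
time: 14.8
eef_pos: [0.6566, -0.1735, 0.1566]
tcp_rot: [0.984, 0.18, -0.002, -0.001]
contact_force: [-0.4, 0.4, -0.9]
opening: 0.696
finger_force: 33.8
time: 15.3
eef_pos: [0.6578, -0.1702, 0.1189]
tcp_rot: [0.983, 0.182, -0.0, -0.0]
contact_force: [0.7, 0.2, 0.4]
opening: 0.693
finger_force: 33.8
top face 854 [array([  0.4, -50.5]), array([86.4, 35. ]), np.float64(1.7)] z 0.1437
t 15.35 pos [ 0.6582 -0.1706  0.1198] yaw -69.1 -> shift [-0.25  0.06  9.11] twist 0.0 or -180.0; q6 0.80 F [ 1.  -0.8  0.2]
```

```bash
python3 -m pendant '[{"dx":-0.2,"dy":0,"dz":2,"twist":0},{"dx":-0.2,"dy":0,"dz":4,"twist":0},{"dx":-0.2,"dy":0,"dz":6,"twist":0},{"dx":-0.2,"dy":0,"dz":7.5,"twist":0},{"dx":-0.2,"dy":0,"dz":8,"twist":0},{"dx":-0.2,"dy":0,"dz":8,"twist":0},{"dx":-0.2,"dy":0,"dz":8,"twist":0}]'; python3 -c "
from h import *
chock(.064,'c10')
to(.65614,-.17208,.0287,110.9)"
```

```text
time: 16.23
eef_pos: [0.6567, -0.1724, 0.0403]
tcp_rot: [0.983, 0.181, 0.001, 0.001]
contact_force: [0.5, -0.7, 0.0]
opening: 0.696
finger_force: 33.8
top face 725 [array([ -1.2, -48.6]), array([33.6, 86.1]), np.float64(89.2)] z 0.0652
t 16.27 pos [ 0.6567 -0.1724  0.0405] yaw -69.1 -> shift [-0.04 -0.05  1.18] twist -0.0 or 180.0; q6 0.80 F [ 0.3  0.1 -1.3]
```

View pics/c10.png

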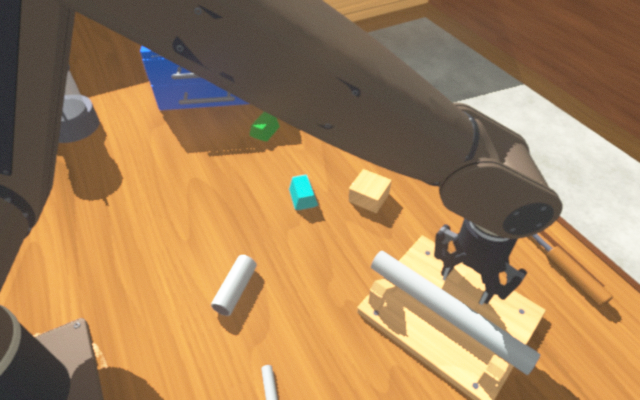

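The chock is over the ledge just behind the tube, in the fingers at (475,285). Lower it, then ease it in towards the tube just above the ledge.

```bash
python3 -m pendant '[{"dx":0,"dy":0,"dz":0.5,"twist":0},{"dx":0,"dy":0,"dz":0.9,"twist":0},{"dx":-0.2,"dy":0,"dz":1,"twist":0},{"dx":-0.4,"dy":0,"dz":1,"twist":0},{"dx":-0.6,"dy":0,"dz":1,"twist":0},{"dx":-0.75,"dy":0,"dz":1.1,"twist":0},{"dx":-0.75,"dy":0,"dz":1.2,"twist":0},{"dx":-0.75,"dy":0,"dz":1.2,"twist":0},{"dx":-0.75,"dy":0,"dz":1.2,"twist":0}]'; python3 -c "
from h import *
chock(.054,'c11');tube(.05)
to(.65614,-.17208,.0287,110.9)"
```

```text
time: 17.4
eef_pos: [0.6492, -0.1748, 0.0287]
tcp_rot: [0.983, 0.181, 0.0, 0.0]
contact_force: [-1.7, 2.0, 5.1]
opening: 0.693
finger_force: 34.5
top face 698 [array([ -0.7, -40.6]), array([86.5, 34.5]), np.float64(0.6)] z 0.0538
top 1 301 end x 0.1416 ztop 0.0663 y 0.0004 yrange [-0.0174  0.0177]
top -1 hidden
side 1 310 end x 0.1398 ztop 0.0660 y 0.0010 yrange [-0.0116  0.0184]
side -1 496 end x -0.1396 ztop 0.0660 y 0.0010 yrange [-0.0117  0.018 ]
t 17.55 pos [ 0.6491 -0.1748  0.0287] yaw -69.1 -> shift [ 0.75 -0.01  0.  ] twist -0.0 or 180.0; q6 0.79 F [-3.3  0.6  5.4]
```

```bash
python3 -m pendant '[{"dx":0,"dy":0,"dz":0,"twist":0},{"dx":0,"dy":0,"dz":0,"twist":0},{"dx":0,"dy":0,"dz":0,"twist":0},{"dx":0,"dy":0,"dz":0,"twist":0}]' 95; python3 -m pendant '[{"dx":0,"dy":0,"dz":-0.5,"twist":0},{"dx":0,"dy":0,"dz":-2,"twist":0},{"dx":0,"dy":0,"dz":-5,"twist":0},{"dx":0,"dy":0,"dz":-9,"twist":0},{"dx":0,"dy":0,"dz":-14,"twist":0},{"dx":2,"dy":-4,"dz":-18,"twist":0},{"dx":4,"dy":-8,"dz":-20,"twist":0},{"dx":6,"dy":-12,"dz":-20,"twist":0},{"dx":6,"dy":-12,"dz":-20,"twist":0},{"dx":6,"dy":-12,"dz":-20,"twist":0}]'; python3 -c "
from h import *
chock(.054,'c12');tube(.05)
a=cv2.imread('pics/c12.png')[220:400,330:570];cv2.imwrite('pics/c12b.png',cv2.resize(a,(800,600)))"
```

```text
time: 18.05
eef_pos: [0.6488, -0.1747, 0.0271]
tcp_rot: [0.983, 0.181, -0.0, -0.0]
contact_force: [-0.6, 1.1, -0.5]
opening: 0.95
finger_force: 0.0
time: 19.3
eef_pos: [0.6622, -0.0414, 0.228]
tcp_rot: [0.983, 0.181, 0.0, 0.0]
contact_force: [0.1, -0.7, 0.3]
opening: 0.952
finger_force: 0.0
top face 681 [array([ -0.7, -40.9]), array([60., 34.]), np.float64(1.2)] z 0.0537
top 1 hidden
top -1 hidden
side 1 316 end x 0.1399 ztop 0.0658 y 0.0009 yrange [-0.0114  0.0183]
side -1 497 end x -0.1395 ztop 0.0660 y 0.0013 yrange [-0.0122  0.0182]
```

View pics/c12b.png

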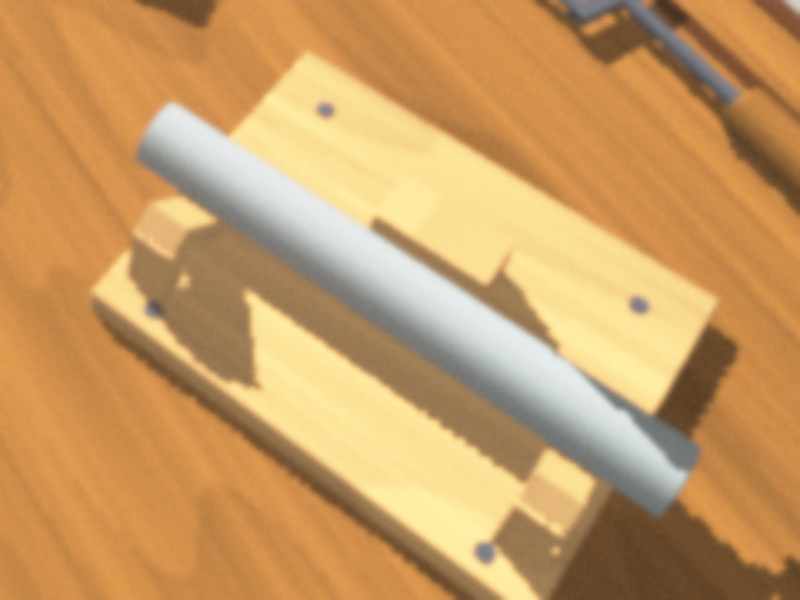

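The tube lies in both V's, from (160,130) to (675,485). The chock stands flat on the ledge at about (455,225), midway between the V's and parallel to the tube, about 5 mm from touching it. The arm is clear.

```bash
python3 -c "
from plant import ctrl
print(ctrl.sign_off())"
```

```text
the job is handed in; nothing more can be done
None
```

Job handed in at about 19 s of the 67 s allowed: the tube is seated in both V's and centred to within about 1 mm, and the chock is flat on the ledge midway between the V's, about 5 mm short of touching the tube.

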